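# Turn the shaft end for end in its rest for grinding the other end

## Task

One end of the shaft is ground bright; now its red raw end has to be ground. Turn the shaft end for end and lay it back down in both vees of the rest, with the bright end close up to the yellow stop (within about a centimetre) and the red end pointing away from it; then swing the orange keeper fully closed over the shaft and let go. Do not drop the shaft, do not touch the gauge stand beside the rest, do not strike the keeper or its post with the shaft, and leave the other things on the bench where they are.

Things in the scene. Friction and masses are not known exactly. Their poses are not given: they have to be found in the camera images.
- shaft_center (a point): Mid-length centre of the loose shaft: dark steel, 190 mm long, 28 mm diameter, about 0.6 kg, balanced within 2 mm of here. Own x runs along it to the bright end (last 35 mm, 22 mm diameter). Other end red (last 25 mm), with a brass collar, 40 mm diameter, 68 to 78 mm from the centre. It starts seated in the rest the wrong way round, bright end away from the stop.
- ground_end (a point): Centre of the end face of the shaft's bright ground end, 95 mm from the centre along the shaft's own +x.
- raw_end (a point): Centre of the end face of the shaft's red raw end, 95 mm from the centre along the shaft's own -x.
- rest_axis (a point): Point of the fixed rest on a seated shaft's axis, midway between its two vees, 75 mm above the bench; x runs along the seat to the stop, z up. 90 degree steel vees, open upwards, at x = -40 and +40 mm, each 20 mm thick, 45 mm wide at the mouth, tops 3 mm above this axis; free between them down to the blue base 60 mm below. Bolted down, elsewhere and turned otherwise each time.
- stop_face (a point): Centre of the face of the rest's yellow upright stop plate, at x = +105 mm on the seat line of rest_axis (same axes); the shaft's end touches it when the shaft centre is at x = +10 mm of rest_axis. Plate 50 mm wide, 12 mm thick, top 95 mm above the bench.
- keeper_hinge (a point): Vertical hinge axis of the orange keeper, on top of a fixed 24 mm diameter post, at x = +40, y = -80 mm in the frame of rest_axis, 95 mm above the bench. Axes as rest_axis.
- keeper_knob (a point): Centre of the keeper's upright black knob, 18 mm diameter, 80 mm from the hinge axis, free from 104 to 146 mm above the bench (this point at 125). The keeper is an orange bar 20 mm wide, 8 mm thick, underside 96 mm above the bench, reaching 92 mm from the hinge; it passes 7 mm over a seated shaft. Closed, the knob stands over the seat line at x = +40 mm of rest_axis.
- keeper (a joint): Keeper angle, rad: 0 = closed, bar square across the shaft (firm end stop); it grows as the keeper opens, clockwise seen from above, towards the stop end of the rest, up to 1.9. It starts open at 1.3 to 1.85. Light friction, about 1.5 N at the knob; it stays where it is left.
- post: The keeper's fixed steel post, 24 mm diameter, top 95 mm above the bench, under the hinge. Origin 15 mm above the bench on its axis.
- gauge: Fixed, delicate dial-gauge stand: red base 50 x 45 x 40 mm, steel column 14 mm diameter to 170 mm above the bench, black 22 mm collar at 140 to 160 mm, 54 mm dial 150 mm up, 67 mm out along own -x at own y = +20 mm. Origin under the column. It stands about 94 mm from the middle of the rest, so the shaft cannot turn round there below the column's top.
- grinder: Yellow angle grinder, bystander, about 310 mm long, 72 mm high. Origin under its middle, x along it towards the disc.
- hammer: Hammer lying flat, bystander; origin on its underside, x towards the head.
- wrench: Steel wrench lying flat, bystander; origin on its underside, x along it.
- brush: Brush lying flat, bystander; origin on its underside, x towards the bristles.
- disc: Grey grinding disc, bystander, 116 mm diameter, 12 mm thick; origin under its centre.
- oil: Red oil bottle, bystander, 60 mm diameter, 150 mm tall; origin under its centre.
- carton: Cardboard carton, bystander, 130 x 100 x 80 mm; origin under its centre.

How it is judged:
By the outcome, as a careful person would: the job done as asked, in the order asked, and still so for the second after the job is handed in, with the robot touching nothing.
It also fails if it takes over 64 s, if anything falls off the work surface, if the arm or the gripper's body presses on something with over 40 N, if the wrist force passes 120 N, or if a joint passes its speed limit or range.

## Robot

A 6-joint arm with a two-finger parallel gripper is mounted at the origin on the work surface. World frame = base frame: x ahead of the robot, y to its left, z up, the work surface at z = 0. Lengths are in m, angles in rad, forces in N, time in s.
With the tool pointing down it reaches from about 0.25 to 0.775 m from the base axis. Payload 8.9 kg.
Tool frame: the origin (TCP) lies between the finger pads; the fingertips stand 14 mm ahead of it and the grasp point (between the pads) lies 5 mm behind it; z points along the fingers, y is the line along which they close (so a half turn about z gives the same grasp; the last joint's range is limited). The gripper opens to 85 mm and grips with 20 to 120 N. Pads are 22 mm wide; open, the fingers measure 114 mm over their backs; the gripper's body (76 mm by 85 mm) begins 54 mm behind the grasp point. The pads swing forward as they close: fully open they stand 13 mm farther back than shut.
Start: joints at [-1.416, 0.291, -0.153, 1.127, 0, 1.431], TCP at [0.152, -0.503, 0.245] pointing down, gripper open.
Joint ranges: [-2.52, 2.52], [-0.91, 1.74], [-1.3, 1.37], [-1.96, 2.02], [-1.52, 1.47], [-3.14, 3.14]. Speed limits (rad/s): [2.22, 2.22, 2.79, 3.14, 3.14, 3.14].

## Interface

Orientations are given as a 3x3 rotation matrix whose columns are the frame's x, y, z axes.
In Python, from station import manip gives the robot as it stands. The module is installed in compiled form; this text tells all that it offers.
- The arm moves only by the tool servo_tool, never from a script. Its argument "plan" is a list that holds one entry, the list of rows, each a list of 6 numbers: the shift along the tool's x, y, z in units of 1 m (1.0 is 1 m), then the turn, a rotation vector about the tool's x, y, z in units of 180 degrees (1.0 is 180 degrees). A call has 1 to 8 rows; each row is the pose to reach, as a shift and turn from the pose commanded when the call began, along the tool's axes at that moment, turning the shorter way round; what a row does not reach only later rows make up. A row lasts 1/8 s, in which the tool goes at most 62.5 mm and 10.7 degrees, less where a joint would pass 70% of its speed; a pose out of reach is approached as far as the arm can. A call with a number of a shift or a turn outside -1 to 1 is refused whole. A call with a gripper value outside its range is refused whole. "jaw" is the opening, from 0 (shut) to 1 (fully open), set as the call begins (left out, the last holds). The fingers move at their own pace and stop on an object; "newtons" is the grip in N (left out, the last holds). Time passes only in rows, so rows that repeat a pose let the fingers close. It gives the time, the measured TCP pose, the force, the opening and the grip force at its end, in the units of the state.
- manip.get_state(): the state, without advancing time (a new reading comes with each control period).
- manip.get_image(name): name is "scene" or "side" or "wrist"; returns the picture (480x640x3 uint8, red, green, blue); there is no depth.
- manip.camera_params(name): a dict with "camera_matrix" (3x3 intrinsics, pixels), "D" ([k1, k2, p1, p2, k3] as OpenCV has them; the pictures are not rectified), "rvec" (rotation vector, rad) and "tvec" (3), from world to camera coordinates, as OpenCV has them. Camera axes: x right, y down, z forward; pixel columns grow to the right and rows downward; lengths in m; the calibration is good to about 2 mm. A picture is of the moment at which its call begins: read the wrist's pose just before it. camera_params takes no time and is no camera call; for the wrist camera it gives the pose at the moment of the call.
- manip.hand_in(): hands the job in; it is judged then, once.
The state is a dict: "clock": time; "joint_pos": joint angles; "dq": joint speeds; "tau": joint torques, N m; "ee_pos": TCP position; "tool_rot": TCP orientation; "wrist_force": force on the tool from outside, world axes, zero at the start; "moment": the same for the moment, N m; "width": opening from 0.0 (shut) to 1.0 (fully open); "grasp_force": force on a finger pad.
Only numpy, scipy, OpenCV 4.12 (cv2) and the standard library are available. Lean on these libraries where they do the work, as an engineer would, in place of code of your own. Each camera call takes 0.05 s, during which the arm holds its last target. There are 200 camera calls.

## Working session

There is one attempt and no reset: what is moved stays moved. The work goes in short steps, Python scripts to look and compute and a tool call to move; the robot and the scene stay as the last step left them, time stands still between calls to the robot, and variables do not carry over. Pictures are saved under pics/ and viewed, at most 10 in all, crops included, and the job is handed in when it is done.

Besides the shell and the picture viewer there is one more tool, called after "Emit:" by a JSON object that holds its "method" and its "body". servo_tool: Moves the arm, as the interface text tells. Shifts and turns lie within -1 to 1; 1 stands for 1 m of shift or 180 degrees of turn. Its arguments: {"type":"object","properties":{"plan":{"type":"array","items":{"type":"array","items":{"type":"array","items":{"type":"number","minimum":-1,"maximum":1}}}},"jaw":{"type":"number"},"newtons":{"type":"number"}},"required":["plan"]}

```bash
mkdir -p pics; cat > h.py <<'E'
import numpy as np, cv2
from station import manip
def cam(n):
    c=manip.camera_params(n); R=cv2.Rodrigues(np.array(c["rvec"],float))[0]
    return np.array(c["camera_matrix"],float),np.array(c["D"],float),R,np.array(c["tvec"],float).ravel()
def ray(n,uv,c=None):
    K,D,R,t=c or cam(n)
    p=cv2.undistortPoints(np.array(uv,float).reshape(-1,1,2),K,D).reshape(-1,2)
    d=np.c_[p,np.ones(len(p))]@R
    return -R.T@t,d/np.linalg.norm(d,axis=1)[:,None]
def onz(n,uv,z,c=None):
    o,d=ray(n,uv,c); return o+d*((z-o[2])/d[:,2])[:,None]
def proj(n,P,c=None):
    K,D,R,t=c or cam(n)
    return cv2.projectPoints(np.array(P,float).reshape(-1,3),cv2.Rodrigues(R)[0],t,K,D)[0].reshape(-1,2)
def shot(n,f):
    c=cam(n); im=manip.get_image(n); cv2.imwrite("pics/"+f,im[:,:,::-1]); return im,c
E
python3 - <<'E'
from h import *
for n in("scene","side","wrist"):
    im,c=shot(n,n+"0.png"); print(n,(-c[2].T@c[3]).round(3),c[2][2].round(2),c[0][0,0])
s=manip.get_state();print(s["clock"],s["ee_pos"],np.array(s["tool_rot"]).round(3),s["width"])
E
```

```text
scene [ 1.086 -1.126  1.15 ] [-0.37  0.67 -0.65] 573.5192163753188
side [0.489 0.787 0.848] [ 0.04 -0.76 -0.65] 507.03416258191214
wrist [ 0.23  -0.479  0.372] [-0.3  -0.09 -0.95] 415.6239163667479
0.15 [ 0.15200166 -0.50219455  0.24489624] [[ 0.957  0.29  -0.   ]
 [ 0.29  -0.957  0.001]
 [ 0.    -0.001 -1.   ]] 0.9983903403717046
```

View pics/scene0.png

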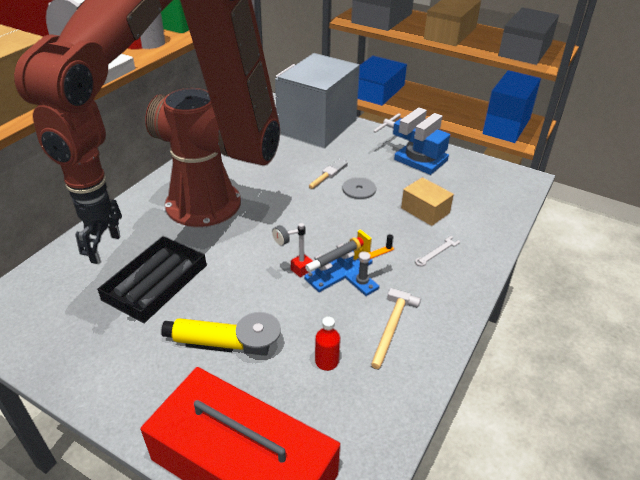

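View pics/side0.png

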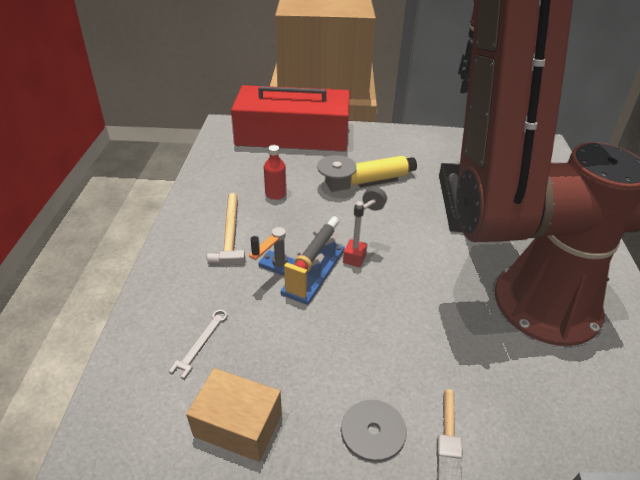

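The scene view shows the rest around (345,265): bright end at (313,268), stop at (363,245), post at (365,262), knob at (390,243) and gauge base at (302,265). In the side view the stop is at (297,280), the bright end at (334,223), the knob at (255,245) and the gauge at (356,252).

```bash
python3 - <<'E'
import cv2,numpy as np
a=cv2.imread("pics/scene0.png")[215:305,265:405]; b=cv2.imread("pics/side0.png")[180:310,235:395]
f=lambda x,s:cv2.resize(x,None,fx=s,fy=s,interpolation=cv2.INTER_CUBIC)
A=f(a,2.8*1.02);B=f(b,2.5)
A=f(a,2.8);H=max(A.shape[0],B.shape[0]);o=np.zeros((H,A.shape[1]+B.shape[1],3),np.uint8)
o[:A.shape[0],:A.shape[1]]=A;o[:B.shape[0],A.shape[1]:]=B;cv2.imwrite("pics/c1.png",o);print(o.shape,A.shape)
E
```

```text
(325, 792, 3) (252, 392, 3)
```

View pics/c1.png

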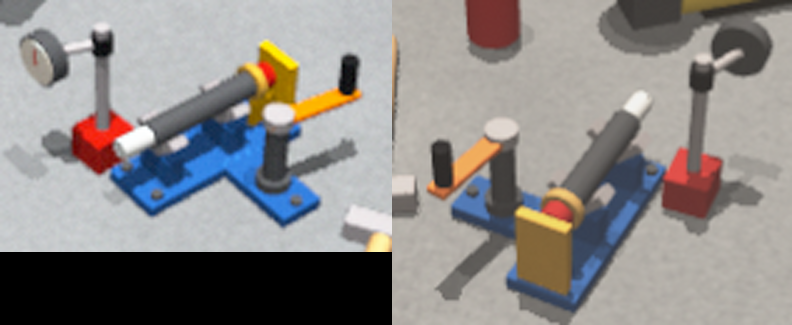

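The crop shows the bright end away from the stop, the collar and red end next to the yellow plate, the keeper open, and the gauge on the robot side with its dial swung out.

```bash
python3 - <<'E'
from h import *
cs,cd=cam("scene"),cam("side")
def tri(a,b):
    o1,d1=ray(0,a,cs);o2,d2=ray(0,b,cd);d1=d1[0];d2=d2[0]
    s=np.linalg.lstsq(np.c_[d1,-d2],o2-o1,rcond=None)[0]
    p,q=o1+s[0]*d1,o2+s[1]*d2; return (p+q)/2,np.linalg.norm(p-q)
for k,a,b in(("bright",(309.6,267.9),(335,220)),("collar",(357.1,242.5),(304.2,261.2)),("post",(364.6,255.7),(278.6,232.4)),("knob",(389.6,241.8),(255,245.6)),("gcol",(301.4,225.7),(360.2,204)),("dial",(280.4,235.4),(374.6,199.6))):
    p,e=tri(a,b);print(k,p.round(3),round(e,4))
b=onz(0,(309.6,267.9),.075,cs)[0];c=onz(0,(357.1,242.5),.075,cs)[0]
print(b.round(3),c.round(3),np.linalg.norm(b-c),np.degrees(np.arctan2(*(c-b)[1::-1])))
E
```

```text
bright [ 0.501 -0.153  0.075] 0.0072
collar [0.564 0.002 0.081] 0.012
post [ 0.623 -0.062  0.105] 0.0032
knob [0.664 0.006 0.123] 0.0036
gcol [ 0.447 -0.104  0.166] 0.0054
dial [ 0.41  -0.149  0.147] 0.001
[ 0.505 -0.153  0.075] [0.567 0.008 0.075] 0.1725071816378759 68.92716858511498
```

Emit:
{"method": "servo_tool", "body": {"plan": [[[0.5,-0.307,-0.06,0,0,-0.289],[0.5,-0.307,-0.06,0,0,-0.289],[0.5,-0.307,-0.06,0,0,-0.289],[0.5,-0.307,-0.06,0,0,-0.289],[0.5,-0.307,-0.06,0,0,-0.289],[0.5,-0.307,-0.06,0,0,-0.289],[0.5,-0.307,-0.06,0,0,-0.289],[0.5,-0.307,-0.06,0,0,-0.289]]], "jaw": 1}}

```text
clock: 1.15
ee_pos: [0.4835, -0.1288, 0.2964]
tool_rot: [[0.361, 0.933, 0.0], [0.933, -0.361, -0.0], [-0.0, 0.0, -1.0]]
wrist_force: [1.1, -1.5, -0.4]
width: 1.003
grasp_force: 0.0
```

Emit:
{"method": "servo_tool", "body": {"plan": [[[0.08,0.03,0,0,0,0],[0.08,0.03,0,0,0,0],[0.08,0.03,0,0,0,0],[0.08,0.03,0,0,0,0]]]}}

```text
clock: 1.65
ee_pos: [0.5387, -0.0673, 0.2959]
tool_rot: [[0.361, 0.933, -0.001], [0.933, -0.361, -0.0], [-0.0, -0.001, -1.0]]
wrist_force: [-0.6, -0.1, -0.9]
width: 0.995
grasp_force: 0.0
```

```bash
python3 - <<'E'
from h import *
s=manip.get_state();print(s["clock"],s["ee_pos"],np.array(s["joint_pos"]).round(2))
im,c=shot("wrist","w1.png");np.save("w1.npy",np.array([*c[0].ravel(),*c[1].ravel(),*c[2].ravel(),*c[3]]))
print((-c[2].T@c[3]).round(3))
E
```

```text
1.65 [ 0.53869247 -0.06725485  0.29594654] [-0.26  0.3  -0.    1.27 -0.    1.68]
[0.568 0.008 0.423]
```

View pics/w1.png

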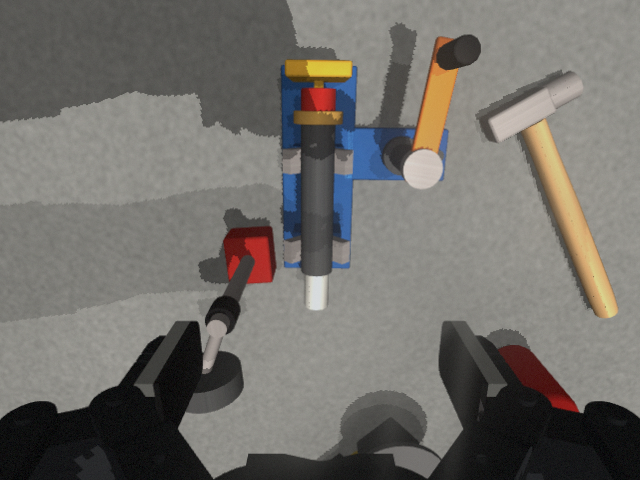

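The wrist view shows the shaft running from the red end at about (319,92), past the collar at (318,118), to the bright tip at (316,309). The stop is at (318,70), the post top at (422,169) and the knob at (460,50). The gauge column is at (245,265), well left of the rest.

```bash
cat >> h.py <<'E'
def ld(f):
    v=np.load(f);return v[:9].reshape(3,3),v[9:14],v[14:23].reshape(3,3),v[23:26]
E
python3 - <<'E'
from h import *
c=ld("w1.npy");im=cv2.imread("pics/w1.png");hsv=cv2.cvtColor(im,cv2.COLOR_BGR2HSV);H,S,V=[hsv[...,i].astype(int) for i in range(3)]
def box(m,r,n):
    M=np.zeros_like(m);y0,y1,x0,x1=r;M[y0:y1,x0:x1]=m[y0:y1,x0:x1];M=cv2.morphologyEx(M.astype(np.uint8),cv2.MORPH_OPEN,np.ones((3,3)))
    ys,xs=np.nonzero(M);print(n,"x",xs.min(),xs.max(),"y",ys.min(),ys.max(),"c",xs.mean().round(1),ys.mean().round(1),len(xs));return xs,ys
box((S<50)&(V>170),(265,320,295,340),"bright")
box(((H<6)|(H>174))&(S>150),(80,130,290,350),"red")
box((H>14)&(H<24)&(S>110),(100,130,285,350),"collar")
box((H>22)&(H<33)&(S>120),(50,100,270,370),"stop")
print(hsv[55:95:2,345].tolist())
box((S<60)&(V>140),(140,195,398,450),"posttop")
box((V<60),(30,75,440,490),"knob")
for y in (205,215,225): print(y,[ (x,im[y,x].tolist()) for x in list(range(298,306))+list(range(328,338))])
E
```

```text
bright x 307 326 y 276 310 c 316.3 292.4 629
red x 301 334 y 88 110 c 317.7 99.2 756
collar x 294 341 y 111 124 c 317.4 117.5 637
stop x 307 350 y 62 75 c 329.1 68.2 579
[[25, 11, 145], [23, 14, 147], [21, 23, 143], [20, 187, 210], [25, 182, 217], [26, 179, 218], [26, 178, 218], [26, 179, 217], [27, 179, 217], [27, 175, 218], [23, 188, 213], [20, 177, 108], [20, 177, 92], [143, 12, 84], [108, 161, 168], [108, 159, 167], [108, 158, 166], [108, 159, 165], [107, 161, 166], [108, 161, 160]]
posttop x 399 449 y 149 194 c 425.4 173.5 1818
knob x 440 479 y 35 68 c 455.3 52.1 626
205 [(298, [79, 54, 37]), (299, [79, 51, 34]), (300, [71, 49, 37]), (301, [48, 44, 43]), (302, [53, 52, 51]), (303, [60, 59, 59]), (304, [62, 63, 62]), (305, [67, 65, 68]), (328, [70, 72, 71]), (329, [73, 72, 73]), (330, [65, 65, 66]), (331, [64, 64, 64]), (332, [66, 62, 59]), (333, [104, 75, 54]), (334, [141, 90, 54]), (335, [142, 92, 56]), (336, [144, 92, 56]), (337, [143, 91, 55])]
215 [(298, [79, 51, 32]), (299, [80, 53, 38]), (300, [74, 51, 37]), (301, [49, 47, 43]), (302, [49, 49, 49]), (303, [55, 54, 55]), (304, [60, 60, 61]), (305, [61, 61, 61]), (328, [69, 68, 69]), (329, [64, 63, 61]), (330, [63, 60, 58]), (331, [57, 56, 55]), (332, [56, 51, 49]), (333, [67, 51, 39]), (334, [81, 56, 39]), (335, [81, 55, 37]), (336, [83, 54, 38]), (337, [84, 59, 42])]
225 [(298, [57, 42, 34]), (299, [54, 37, 30]), (300, [54, 40, 35]), (301, [45, 42, 42]), (302, [47, 46, 50]), (303, [56, 56, 56]), (304, [61, 61, 61]), (305, [62, 63, 62]), (328, [67, 65, 68]), (329, [65, 63, 61]), (330, [58, 57, 59]), (331, [56, 55, 56]), (332, [53, 49, 45]), (333, [56, 43, 37]), (334, [57, 44, 35]), (335, [58, 45, 38]), (336, [59, 43, 38]), (337, [60, 44, 36])]
```

```bash
python3 - <<'E'
from h import *
c=ld("w1.npy")
B=onz(0,(316.3,310.5),.086,c)[0];Rd=onz(0,(317.8,87.8),.088,c)[0]
b2=onz(0,[(316.5,292.4)],.078,c)[0]
m=onz(0,[(316.8,215)],.078,c)[0]; r2=onz(0,(317.5,117.5),.08,c)[0]
u=(Rd-B)[:2];print("len",np.linalg.norm(u),"yaw",np.degrees(np.arctan2(u[1],u[0])))
v=(r2-b2)[:2];print("yaw2",np.degrees(np.arctan2(v[1],v[0])));C=(B+Rd)[:2]/2;print("centre",C,m)
S=onz(0,[(287,76.5),(351,76.5)],.095,c);print("stop",S)
a=np.arctan2(v[1],v[0]);e=np.array([np.cos(a),np.sin(a)]);n=np.array([-e[1],e[0]])
for k,p in(("B",B),("R",Rd),("stop",S.mean(0)),("post",onz(0,(422,169),.105,c)[0]),("knobtop",onz(0,(468,49),.146,c)[0]),("gcol",onz(0,(249,256),.04,c)[0])):
    d=p[:2]-C;print(k,(d@e).round(4),(d@n).round(4))
P=np.array(manip.get_state()["ee_pos"]);R=np.array(manip.get_state()["tool_rot"]);print("off tool",R.T@(np.array([*C,.07])-P))
E
```

```text
len 0.18904707917500593 yaw 68.30362835772813
yaw2 68.35876473059525
centre [ 0.53506015 -0.06781431] [ 0.53210687 -0.0747361   0.078     ]
stop [[0.55167442 0.03526314 0.095     ]
 [0.59558015 0.01824619 0.095     ]]
B -0.0945 0.0001
R 0.0945 -0.0001
stop 0.1021 -0.001
post 0.0364 -0.08
knobtop 0.1157 -0.092
gcol -0.0596 0.0669
off tool [-0.00145075 -0.00309413  0.22610709]
```

Emit:
{"method": "servo_tool", "body": {"plan": [[[-0.0015,-0.003,0.05,0,0,0.003],[-0.0015,-0.003,0.1,0,0,0.003],[-0.0015,-0.003,0.14,0,0,0.003],[-0.0015,-0.003,0.17,0,0,0.003],[-0.0015,-0.003,0.195,0,0,0.003],[-0.0015,-0.003,0.215,0,0,0.003],[-0.0015,-0.003,0.226,0,0,0.003],[-0.0015,-0.003,0.226,0,0,0.003]]]}}

```text
clock: 2.7
ee_pos: [0.5353, -0.0677, 0.07]
tool_rot: [[0.37, 0.929, -0.001], [0.929, -0.37, 0.0], [-0.0, -0.001, -1.0]]
wrist_force: [0.3, -0.4, -0.3]
width: 0.999
grasp_force: 0.0
```

Emit:
{"method": "servo_tool", "body": {"plan": [[[0,0,0,0,0,0],[0,0,0,0,0,0],[0,0,0,0,0,0],[0,0,0,0,0,0],[0,0,0,0,0,0],[0,0,0,0,0,0],[0,0,0,0,0,0],[0,0,0,0,0,0]]], "jaw": 0, "newtons": 60}}

```text
clock: 3.7
ee_pos: [0.5356, -0.0669, 0.0708]
tool_rot: [[0.369, 0.929, -0.0], [0.929, -0.369, 0.0], [0.0, -0.0, -1.0]]
wrist_force: [-3.7, 1.2, 8.9]
width: 0.309
grasp_force: 58.4
```

Emit:
{"method": "servo_tool", "body": {"plan": [[[0,0,-0.005,0,0,0],[0,0,-0.015,0,0,0],[0,0,-0.04,0,0,0],[0,0,-0.075,0,0,0],[0,0,-0.115,0,0,0],[0,0,-0.155,0,0,0],[0,0,-0.18,0,0,0],[0,0,-0.19,0,0,0]]], "newtons": 80}}

```text
clock: 4.7
ee_pos: [0.5363, -0.0673, 0.2618]
tool_rot: [[0.37, 0.929, 0.002], [0.929, -0.37, -0.001], [0.0, 0.002, -1.0]]
wrist_force: [0.3, -0.4, -7.0]
width: 0.303
grasp_force: 79.4
```

```bash
python3 - <<'E'
from h import *
s=manip.get_state();print(s["clock"],s["ee_pos"],s["wrist_force"],s["moment"],s["width"])
im,c=shot("wrist","w2.png");np.save("w2.npy",np.array([*c[0].ravel(),*c[1].ravel(),*c[2].ravel(),*c[3]]))
E
```

```text
4.7 [ 0.5363198  -0.06727031  0.26177447] [ 0.34181533 -0.43200736 -7.01688769] [-0.06499609  0.00041237  0.04373245] 0.3032996672513151
```

View pics/w2.png

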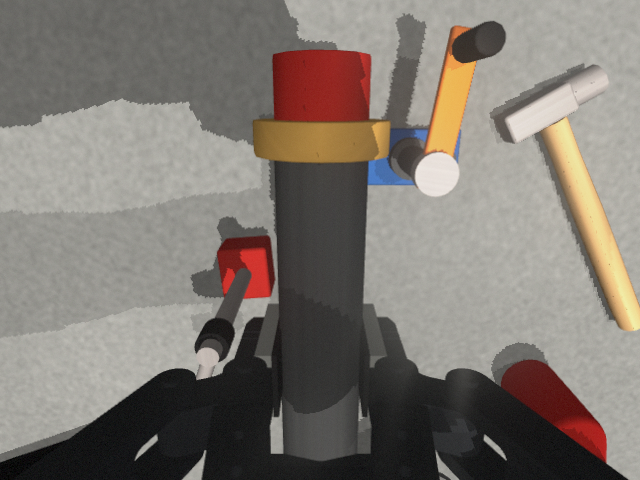

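The shaft is held level between the pads: red end top at row 51, collar at rows 118-162, gauge column well clear below it on the left.

```bash
python3 - <<'E'
from h import *
c=ld("w2.npy");P=np.array([0.5363,-0.0673]);e=np.array([.3695,.929]);n=np.array([-e[1],e[0]])
for z in(.262,.267,.272):
    q=[]
    for uv,dz in (((322,51.5),.0135),((322,120),.0195),((274,100),.0),((370,100),.0),((322,162),.018),((278.5,200),0),((366,200),0),((284,300),0),((361,300),0)):
        d=onz(0,uv,z+dz,c)[0][:2]-P;q.append((round(d@e,4),round(d@n,4)))
    print(z,q)
E
```

```text
0.262 [(np.float64(0.0936), np.float64(-0.0003)), (np.float64(0.0774), np.float64(-0.0003)), (np.float64(0.0822), np.float64(0.0135)), (np.float64(0.0822), np.float64(-0.0142)), (np.float64(0.0668), np.float64(-0.0003)), (np.float64(0.0528), np.float64(0.0131)), (np.float64(0.0527), np.float64(-0.0141)), (np.float64(0.0184), np.float64(0.0124)), (np.float64(0.0184), np.float64(-0.0136))]
0.267 [(np.float64(0.0931), np.float64(-0.0003)), (np.float64(0.0775), np.float64(-0.0002)), (np.float64(0.0822), np.float64(0.013)), (np.float64(0.0822), np.float64(-0.0137)), (np.float64(0.0675), np.float64(-0.0003)), (np.float64(0.0539), np.float64(0.0126)), (np.float64(0.0539), np.float64(-0.0135)), (np.float64(0.0209), np.float64(0.0119)), (np.float64(0.0208), np.float64(-0.013))]
0.272 [(np.float64(0.0925), np.float64(-0.0002)), (np.float64(0.0777), np.float64(-0.0002)), (np.float64(0.0822), np.float64(0.0125)), (np.float64(0.0822), np.float64(-0.0131)), (np.float64(0.0681), np.float64(-0.0002)), (np.float64(0.055), np.float64(0.0121)), (np.float64(0.055), np.float64(-0.013)), (np.float64(0.0233), np.float64(0.0114)), (np.float64(0.0233), np.float64(-0.0125))]
```

```bash
python3 - <<'E'
from h import *
im=cv2.imread("pics/w2.png").astype(int)
for y in (90,180,220,260,300): print(y,[int(im[y,x].sum()//3) for x in range(268,290)],[int(im[y,x].sum()//3) for x in range(354,374)])
a,ca=shot("scene","s2.png");b,cb=shot("side","d2.png")
e=np.array([.3695,.929,0]);P=np.array([.5363,-.0673,.2665])
for n,c in(("scene",ca),("side",cb)): print(n,proj(0,[P-.095*e,P,P+.095*e],c).round(1).tolist())
A=cv2.resize(a[180:300,270:410],None,fx=2.8,fy=2.8);B=cv2.resize(b[120:270,240:390],None,fx=2.6,fy=2.6)
o=np.zeros((390,782,3),np.uint8);o[:336,:392]=A;o[:,392:]=B;cv2.imwrite("pics/c2.png",o[:,:,::-1])
E
```

```text
90 [104, 104, 103, 105, 97, 68, 45, 45, 50, 46, 47, 52, 50, 55, 53, 55, 56, 58, 58, 63, 61, 61] [67, 67, 67, 66, 64, 63, 63, 62, 61, 75, 85, 83, 83, 82, 77, 82, 128, 164, 164, 161]
180 [133, 87, 84, 86, 83, 85, 72, 36, 42, 47, 47, 47, 49, 54, 51, 53, 53, 56, 55, 56, 54, 59] [62, 59, 60, 60, 60, 57, 62, 58, 57, 58, 54, 54, 54, 80, 119, 130, 132, 132, 133, 132]
220 [143, 145, 146, 145, 148, 132, 86, 78, 54, 44, 46, 48, 48, 54, 52, 53, 53, 55, 57, 56, 56, 58] [60, 62, 58, 62, 58, 59, 59, 60, 59, 59, 56, 61, 118, 166, 167, 169, 171, 169, 168, 168]
260 [44, 45, 43, 44, 62, 111, 145, 147, 129, 80, 46, 47, 46, 48, 48, 54, 53, 56, 56, 55, 58, 57] [59, 62, 62, 59, 58, 61, 59, 60, 61, 57, 104, 156, 162, 164, 165, 169, 168, 169, 167, 165]
300 [169, 165, 151, 145, 143, 144, 144, 148, 147, 138, 100, 43, 42, 48, 44, 48, 49, 43, 49, 49, 50, 48] [62, 62, 60, 60, 62, 60, 60, 62, 79, 127, 161, 160, 159, 157, 160, 157, 158, 158, 156, 155]
scene [[307.9, 212.4], [337.2, 198.8], [364.8, 186.1]]
side [[337.3, 151.4], [318.3, 173.4], [296.6, 198.4]]
```

View pics/c2.png

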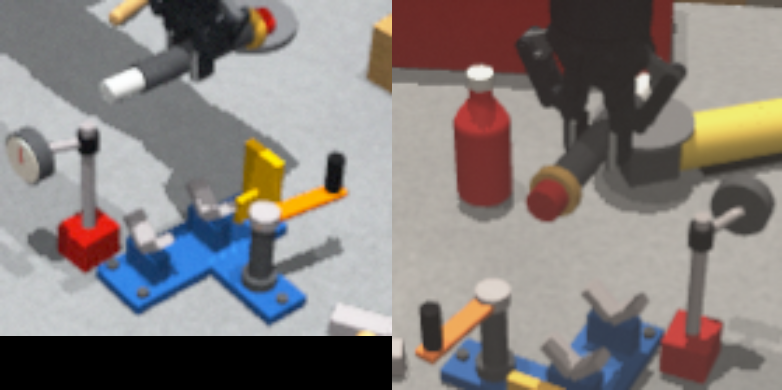

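The shaft is held level and centred. In the scene view the bright tip is at (310,212), and the side view has the red face at (299,198), both within about 2 px of prediction. Next is the half turn at this height, about 7 cm above the gauge.

Emit:
{"method": "servo_tool", "body": {"plan": [[[0,0,0,0,0,-0.04],[0,0,0,0,0,-0.095],[0,0,0,0,0,-0.15],[0,0,0,0,0,-0.205],[0,0,0,0,0,-0.26],[0,0,0,0,0,-0.315],[0,0,0,0,0,-0.36],[0,0,0,0,0,-0.4]]]}}

```text
clock: 5.85
ee_pos: [0.5351, -0.067, 0.2585]
tool_rot: [[-0.772, 0.635, -0.003], [0.635, 0.772, 0.001], [0.003, -0.001, -1.0]]
wrist_force: [-0.1, 0.3, -6.5]
width: 0.299
grasp_force: 79.5
```

Emit:
{"method": "servo_tool", "body": {"plan": [[[0,0,0,0,0,-0.05],[0,0,0,0,0,-0.105],[0,0,0,0,0,-0.16],[0,0,0,0,0,-0.215],[0,0,0,0,0,-0.27],[0,0,0,0,0,-0.325],[0,0,0,0,0,-0.37],[0,0,0,0,0,-0.4]]]}}

```text
clock: 6.85
ee_pos: [0.5351, -0.067, 0.2585]
tool_rot: [[-0.843, -0.538, -0.003], [-0.538, 0.843, 0.001], [0.002, 0.002, -1.0]]
wrist_force: [0.7, 0.5, -6.6]
width: 0.302
grasp_force: 79.4
```

Emit:
{"method": "servo_tool", "body": {"plan": [[[0,0,0,0,0,-0.05],[0,0,0,0,0,-0.1],[0,0,0,0,0,-0.15],[0,0,0,0,0,-0.18],[0,0,0,0,0,-0.2],[0,0,0,0,0,-0.2],[0,0,0,0,0,-0.2],[0,0,0,0,0,-0.2]]]}}

```text
clock: 7.85
ee_pos: [0.5357, -0.0671, 0.2598]
tool_rot: [[-0.37, -0.929, -0.001], [-0.929, 0.37, 0.0], [0.0, 0.001, -1.0]]
wrist_force: [0.4, -0.8, -6.0]
width: 0.298
grasp_force: 79.4
```

```bash
python3 - <<'E'
from h import *
s=manip.get_state();print(s["clock"],s["ee_pos"],np.array(s["tool_rot"]).round(4),s["moment"],np.array(s["joint_pos"]).round(2))
a=np.radians(68.33);e=np.array([np.cos(a),np.sin(a)]);T=np.array([.53506,-.06781])+.003*e
R=np.array(s["tool_rot"]);print("off",R.T@(np.array([*T,.071])-s["ee_pos"]),"yaw",np.degrees(np.arctan2(R[1,0],R[0,0])),"target",68.33-180)
im,c=shot("wrist","w3.png")
e3=np.array([*-R[:2,0],0]);P=np.array(s["ee_pos"])+[0,0,.005]
E
```

```text
7.85 [ 0.53573173 -0.06712182  0.25981992] [[-3.703e-01 -9.289e-01 -6.000e-04]
 [-9.289e-01  3.703e-01  1.000e-04]
 [ 1.000e-04  6.000e-04 -1.000e+00]] [ 0.02418225 -0.02436367 -0.01344832] [-0.26  0.31 -0.08  1.17 -0.   -1.45]
off [-0.00212532  0.00026269  0.18881996] yaw -111.7332201115446 target -111.67
```

View pics/w3.png

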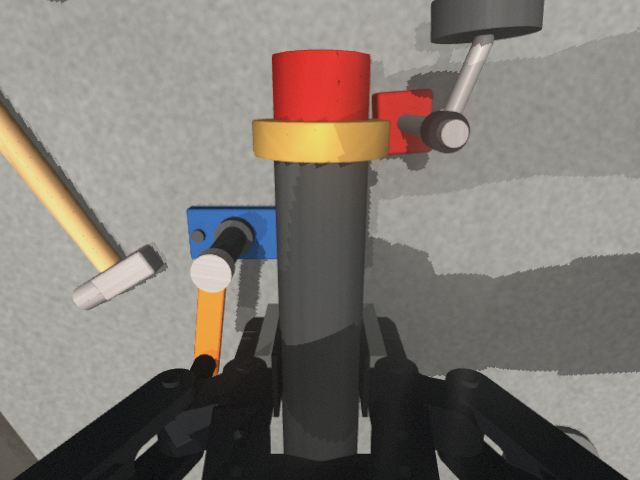

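The red end now points away from the stop, centred in the pads. Gauge column at (453,130) is about 35 mm clear of the collar, and the post (210,272) and knob are clear too. Descending.

Emit:
{"method": "servo_tool", "body": {"plan": [[[0,0,0.02,0,0,0],[0,0,0.055,0,0,0],[0,0,0.09,0,0,0],[0,0,0.12,0,0,0],[0,0,0.145,0,0,0],[0,0,0.16,0,0,0],[0,0,0.165,0,0,0],[0,0,0.165,0,0,0]]]}}

```text
clock: 8.9
ee_pos: [0.5362, -0.0673, 0.0956]
tool_rot: [[-0.37, -0.929, 0.001], [-0.929, 0.37, -0.0], [-0.0, -0.001, -1.0]]
wrist_force: [-0.4, -0.1, -6.8]
width: 0.305
grasp_force: 79.4
```

Emit:
{"method": "servo_tool", "body": {"plan": [[[0,0,0.005,0,0,0],[0,0,0.01,0,0,0],[0,0,0.014,0,0,0],[0,0,0.018,0,0,0],[0,0,0.021,0,0,0],[0,0,0.0225,0,0,0],[0,0,0.0235,0,0,0],[0,0,0.0235,0,0,0]]]}}

```text
clock: 9.9
ee_pos: [0.5359, -0.0672, 0.0717]
tool_rot: [[-0.37, -0.929, -0.0], [-0.929, 0.37, -0.0], [0.0, 0.0, -1.0]]
wrist_force: [-0.3, -1.2, -6.3]
width: 0.301
grasp_force: 79.4
```

Emit:
{"method": "servo_tool", "body": {"plan": [[[0,0,0.0005,0,0,0],[0,0,0.001,0,0,0],[0,0,0.001,0,0,0],[0,0,0.001,0,0,0]]]}}

```text
clock: 10.4
ee_pos: [0.536, -0.0672, 0.0714]
tool_rot: [[-0.369, -0.929, 0.001], [-0.929, 0.369, -0.0], [-0.0, -0.001, -1.0]]
wrist_force: [-3.2, 1.3, 5.9]
width: 0.305
grasp_force: 80.8
```

```bash
python3 - <<'E'
from h import *
a,ca=shot("scene","s4.png");b,cb=shot("side","d4.png")
A=cv2.resize(a[215:305,265:405],None,fx=2.8,fy=2.8);B=cv2.resize(b[200:310,255:365],None,fx=3.6,fy=3.6,interpolation=cv2.INTER_CUBIC)
o=np.zeros((396,788,3),np.uint8);o[:252,:392]=A;o[:,392:]=B;cv2.imwrite("pics/c4.png",o[:,:,::-1])
e=np.array([.3695,.929,0]);S=np.array([.57363,.02675,.075])-[0,0,0]
print(proj(0,[S+[0,0,.02],S,S-.005*e],cb).round(1).tolist(),proj(0,[S-.005*e-.19*e],ca).round(1))
E
```

```text
[[295.8, 265.0], [295.9, 271.7], [297.0, 270.2]] [[308.1 267.8]]
```

View pics/c4.png

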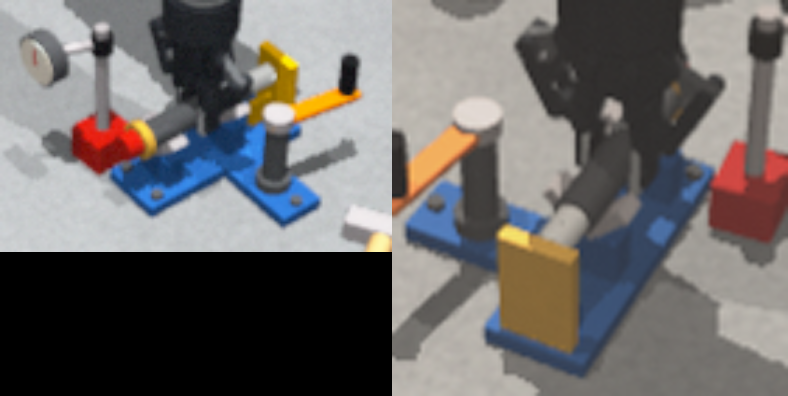

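The shaft is seated in both vees, with the bright end close to the yellow stop at crop (270,75) and the red end by the gauge base, pointing away. Releasing and rising.

Emit:
{"method": "servo_tool", "body": {"plan": [[[0,0,0,0,0,0],[0,0,0,0,0,0],[0,0,0,0,0,0],[0,0,0,0,0,0],[0,0,0,0,0,0],[0,0,0,0,0,0],[0,0,0,0,0,0],[0,0,0,0,0,0]]], "jaw": 1}}

```text
clock: 11.5
ee_pos: [0.5359, -0.0672, 0.0707]
tool_rot: [[-0.37, -0.929, 0.0], [-0.929, 0.37, -0.0], [0.0, -0.0, -1.0]]
wrist_force: [-0.5, 0.8, 0.6]
width: 0.999
grasp_force: 0.0
```

Emit:
{"method": "servo_tool", "body": {"plan": [[[0,0,-0.005,0,0,0],[0,0,-0.02,0,0,0],[0,0,-0.05,0,0,0],[0,0,-0.09,0,0,0],[0,0,-0.14,0,0,0],[0,0,-0.19,0,0,0],[0,0,-0.22,0,0,0],[0,0,-0.22,0,0,0]]]}}

```text
clock: 12.5
ee_pos: [0.5371, -0.0675, 0.2942]
tool_rot: [[-0.37, -0.929, 0.005], [-0.929, 0.37, -0.001], [-0.001, -0.006, -1.0]]
wrist_force: [0.9, -1.1, -0.7]
width: 1.002
grasp_force: 0.0
```

Emit:
{"method": "servo_tool", "body": {"plan": [[[-0.014,-0.011,0,0,0,0.04],[-0.03,-0.023,0,0,0,0.095],[-0.045,-0.036,0,0,0,0.15],[-0.06,-0.047,0,0,0,0.205],[-0.075,-0.059,0,0,0,0.26],[-0.09,-0.07,0,0,0,0.315],[-0.104,-0.081,0,0,0,0.37],[-0.1145,-0.09,0,0,0,0.4]]], "jaw": 0.45}}

```text
clock: 13.5
ee_pos: [0.6619, 0.0065, 0.2899]
tool_rot: [[-0.998, 0.068, -0.001], [0.068, 0.998, 0.0], [0.001, 0.0, -1.0]]
wrist_force: [-0.4, -0.5, -0.0]
width: 0.448
grasp_force: 0.0
```

Emit:
{"method": "servo_tool", "body": {"plan": [[[0,0,0,0,0,0.05],[0,0,0,0,0,0.105],[0,0,0,0,0,0.16],[0,0,0,0,0,0.215],[0,0,0,0,0,0.27],[0,0,0,0,0,0.325],[0,0,0,0,0,0.37],[0,0,0,0,0,0.4]]]}}

```text
clock: 14.5
ee_pos: [0.6613, 0.006, 0.2901]
tool_rot: [[-0.244, 0.97, -0.001], [0.97, 0.244, 0.0], [0.0, -0.001, -1.0]]
wrist_force: [0.3, 0.1, 0.7]
width: 0.452
grasp_force: 0.0
```

Emit:
{"method": "servo_tool", "body": {"plan": [[[0,0,0,0,0,0.05],[0,0,0,0,0,0.105],[0,0,0,0,0,0.16],[0,0,0,0,0,0.205],[0,0,0,0,0,0.235],[0,0,0,0,0,0.248],[0,0,0,0,0,0.248],[0,0,0,0,0,0.248]]]}}

```text
clock: 15.5
ee_pos: [0.6616, 0.006, 0.2904]
tool_rot: [[0.504, 0.864, -0.001], [0.864, -0.504, 0.0], [-0.0, -0.001, -1.0]]
wrist_force: [-0.2, 0.1, 0.4]
width: 0.449
grasp_force: 0.0
```

```bash
python3 - <<'E'
from h import *
s=manip.get_state();R=np.array(s["tool_rot"]);print(s["clock"],s["ee_pos"],"yaw",np.degrees(np.arctan2(R[1,0],R[0,0])),np.array(s["joint_pos"]).round(2))
im,c=shot("wrist","w5.png");np.save("w5.npy",np.array([*c[0].ravel(),*c[1].ravel(),*c[2].ravel(),*c[3]]))
print("knob expected px",proj(0,[[.6633,.0057,.146],[.6633,.0057,.104],[.6231,-.0628,.1]],c).round(0).tolist())
print("off",R.T@(np.array([.6633,.0057,.126])-s["ee_pos"]))
E
```

```text
15.5 [0.66161562 0.0059909  0.29036034] yaw 59.728364742236856 [-0.1   0.55  0.37  1.39 -0.    2.  ]
knob expected px [[323.0, 228.0], [323.0, 213.0], [322.0, 303.0]]
off [0.00064144 0.00169379 0.16435925]
```

View pics/w5.png

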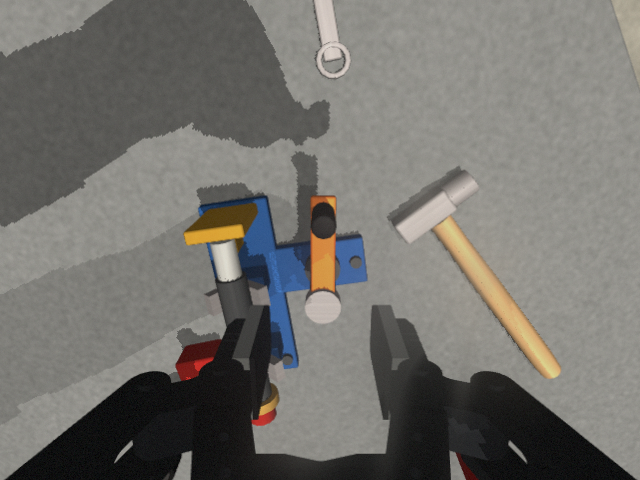

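The knob is at (323,225), midway between the pads and where I predicted it. The bar runs back to the post at (322,305), and the bright end lies close to the stop at (228,240). Descending around the knob.

Emit:
{"method": "servo_tool", "body": {"plan": [[[0.001,0.0015,0.03,0,0,0],[0.001,0.0015,0.07,0,0,0],[0.001,0.0015,0.11,0,0,0],[0.001,0.0015,0.14,0,0,0],[0.001,0.0015,0.158,0,0,0],[0.001,0.0015,0.166,0,0,0],[0.001,0.0015,0.166,0,0,0]]]}}

```text
clock: 16.42
ee_pos: [0.6635, 0.0061, 0.1246]
tool_rot: [[0.505, 0.863, -0.0], [0.863, -0.505, 0.0], [-0.0, -0.0, -1.0]]
wrist_force: [-0.2, -0.3, 0.4]
width: 0.449
grasp_force: 0.0
```

```bash
python3 - <<'E'
from h import *
# arc rows: TCP on circle r=.08 about hinge; psi = keeper angle of tool; tool y = -tangent
s=manip.get_state();P=np.array(s["ee_pos"]);R=np.array(s["tool_rot"]);print(P,s["wrist_force"])
H=np.array([.6231,-.0628]);a=np.radians(68.3);e=np.array([np.cos(a),np.sin(a)]);n=np.array([-e[1],e[0]])
th0=1.72
for th in np.arange(th0,-.16,-.13):
    p=H+.08*(np.sin(th)*e+np.cos(th)*n);d=R.T@np.array([*(p-P[:2]),0])
    print(round(th,2),d[:2].round(4),round(-(th0-th)/np.pi,4))
E
```

```text
[0.66352302 0.00607271 0.12460575] [-0.24911645 -0.25759573  0.4319048 ]
1.72 [ 0.0001 -0.0002] -0.0
1.59 [-0.0005 -0.0106] -0.0414
1.46 [-0.0026 -0.0208] -0.0828
1.33 [-0.0059 -0.0306] -0.1241
1.2 [-0.0105 -0.04  ] -0.1655
1.07 [-0.0162 -0.0486] -0.2069
0.94 [-0.023  -0.0565] -0.2483
0.81 [-0.0308 -0.0633] -0.2897
0.68 [-0.0394 -0.0692] -0.331
0.55 [-0.0487 -0.0738] -0.3724
0.42 [-0.0585 -0.0772] -0.4138
0.29 [-0.0687 -0.0794] -0.4552
0.16 [-0.0791 -0.0801] -0.4966
0.03 [-0.0895 -0.0796] -0.5379
-0.1 [-0.0997 -0.0776] -0.5793
```

Emit:
{"method": "servo_tool", "body": {"plan": [[[-0.0005,-0.0106,0,0,0,-0.041],[-0.0026,-0.0208,0,0,0,-0.083],[-0.006,-0.0306,0,0,0,-0.124],[-0.0105,-0.04,0,0,0,-0.1655],[-0.0162,-0.0486,0,0,0,-0.207],[-0.023,-0.0565,0,0,0,-0.248],[-0.0308,-0.0633,0,0,0,-0.29],[-0.0394,-0.0692,0,0,0,-0.331]]]}}

```text
clock: 17.42
ee_pos: [0.585, 0.0073, 0.1261]
tool_rot: [[-0.493, 0.87, 0.003], [0.87, 0.493, 0.001], [-0.001, 0.003, -1.0]]
wrist_force: [2.4, 1.2, -1.3]
width: 0.445
grasp_force: 1.1
```

```bash
python3 - <<'E'
from h import *
s=manip.get_state();P=np.array(s["ee_pos"]);R=np.array(s["tool_rot"]);print(P,s["wrist_force"],s["width"])
H=np.array([.6231,-.0628]);a=np.radians(68.3);e=np.array([np.cos(a),np.sin(a)]);n=np.array([-e[1],e[0]])
d=P[:2]-H;print("th",np.arctan2(d@e,d@n),np.linalg.norm(d),"toolth",1.72-(np.degrees(np.arctan2(R[1,0],R[0,0]))-59.7)*np.pi/180)
th0=.68
for th in np.arange(.58,-.16,-.08):
    p=H+.08*(np.sin(th)*e+np.cos(th)*n);d=R.T@np.array([*(p-P[:2]),0])
    print(round(th,2),d[:2].round(4),round(-(th0-th)/np.pi,4))
im,c=shot("scene","s6.png")
m=cv2.inRange(cv2.cvtColor(im,cv2.COLOR_RGB2HSV),(8,150,120),(19,255,255))[230:290,300:420];ys,xs=np.nonzero(m);print("orange",len(xs),xs.min()+300 if len(xs) else 0,xs.max()+300 if len(xs) else 0)
E
```

```text
[0.58495024 0.00728213 0.12609328] [ 2.42573592  1.15658101 -1.34845714] 0.4449921409442306
th 0.6935587410908352 0.0797929163867163 toolth 0.675640807497853
0.58 [-0.0002 -0.0091] -0.0318
0.5 [-0.001  -0.0154] -0.0573
0.42 [-0.0024 -0.0217] -0.0828
0.34 [-0.0043 -0.0278] -0.1082
0.26 [-0.0066 -0.0337] -0.1337
0.18 [-0.0094 -0.0395] -0.1592
0.1 [-0.0127 -0.045 ] -0.1846
0.02 [-0.0164 -0.0502] -0.2101
-0.06 [-0.0205 -0.0551] -0.2355
-0.14 [-0.025  -0.0597] -0.261
orange 55 310 370
```

Emit:
{"method": "servo_tool", "body": {"plan": [[[-0.0002,-0.0085,0,0,0,-0.032],[-0.001,-0.0154,0,0,0,-0.057],[-0.0024,-0.0217,0,0,0,-0.083],[-0.0043,-0.0278,0,0,0,-0.108],[-0.0066,-0.0337,0,0,0,-0.134],[-0.0094,-0.0395,0,0,0,-0.159],[-0.0127,-0.045,0,0,0,-0.185],[-0.015,-0.048,0,0,0,-0.2]]]}}

```text
clock: 18.48
ee_pos: [0.5504, -0.0295, 0.1259]
tool_rot: [[-0.908, 0.419, 0.002], [0.419, 0.908, 0.0], [-0.002, 0.001, -1.0]]
wrist_force: [0.1, 1.6, 1.4]
width: 0.449
grasp_force: 1.0
```

Emit:
{"method": "servo_tool", "body": {"plan": [[[0,-0.0015,0,0,0,0],[0,-0.003,0,0,0,0],[0,-0.0045,0,0,0,0],[0,-0.0045,0,0,0,0]]]}}

```text
clock: 18.98
ee_pos: [0.5477, -0.0338, 0.1248]
tool_rot: [[-0.908, 0.419, 0.0], [0.419, 0.908, -0.0], [-0.0, -0.0, -1.0]]
wrist_force: [0.8, -1.2, 0.6]
width: 0.45
grasp_force: 0.5
```

Emit:
{"method": "servo_tool", "body": {"plan": [[[0,-0.0015,0,0,0,0],[0,-0.003,0,0,0,0],[0,-0.0045,0,0,0,0],[0,-0.006,0,0,0,0],[0,-0.006,0,0,0,0]]]}}

```text
clock: 19.6
ee_pos: [0.5449, -0.0393, 0.1246]
tool_rot: [[-0.908, 0.419, -0.0], [0.419, 0.908, -0.0], [0.0, -0.0, -1.0]]
wrist_force: [-0.4, 0.9, -0.1]
width: 0.451
grasp_force: 0.2
```

Emit:
{"method": "servo_tool", "body": {"plan": [[[0,-0.001,0,0,0,0],[0,-0.002,0,0,0,0],[0,-0.002,0,0,0,0]]]}}

```text
clock: 19.98
ee_pos: [0.5442, -0.041, 0.1246]
tool_rot: [[-0.908, 0.419, -0.0], [0.419, 0.908, -0.0], [0.0, -0.0, -1.0]]
wrist_force: [0.3, 1.1, -0.3]
width: 0.453
grasp_force: 0.5
```

Emit:
{"method": "servo_tool", "body": {"plan": [[[0,-0.001,0,0,0,0],[0,-0.0015,0,0,0,0],[0,-0.0015,0,0,0,0]]]}}

```text
clock: 20.35
ee_pos: [0.5436, -0.0423, 0.1247]
tool_rot: [[-0.908, 0.419, -0.0], [0.419, 0.908, 0.0], [0.0, -0.0, -1.0]]
wrist_force: [0.4, 1.8, -0.6]
width: 0.452
grasp_force: 0.7
```

Emit:
{"method": "servo_tool", "body": {"plan": [[[0,-0.001,0,0,0,0],[0,-0.0015,0,0,0,0],[0,-0.0015,0,0,0,0]]]}}

```text
clock: 20.72
ee_pos: [0.5435, -0.0425, 0.1247]
tool_rot: [[-0.909, 0.418, 0.001], [0.418, 0.909, 0.002], [-0.0, 0.003, -1.0]]
wrist_force: [2.1, 8.7, -1.5]
width: 0.448
grasp_force: 4.3
```

The force rose to 9 N and the tool stopped advancing, so the keeper is on its end stop. I'll centre the jaws around the knob and rise.

Emit:
{"method": "servo_tool", "body": {"plan": [[[0,0,0,0,0,0],[0,0.005,0,0,0,0],[0,0.01,0,0,0,0],[0,0.011,0,0,0,0],[0,0.011,-0.02,0,0,0],[0,0.011,-0.06,0,0,0],[0,0.011,-0.11,0,0,0],[0,0.011,-0.16,0,0,0]]]}}

```text
clock: 21.72
ee_pos: [0.5473, -0.0337, 0.2862]
tool_rot: [[-0.908, 0.419, -0.0], [0.419, 0.908, -0.0], [-0.0, -0.0, -1.0]]
wrist_force: [1.4, -0.4, -0.7]
width: 0.449
grasp_force: 0.0
```

Emit:
{"method": "servo_tool", "body": {"plan": [[[0.03,0.05,-0.02,0,0,0],[0.06,0.1,-0.04,0,0,0],[0.08,0.12,-0.04,0,0,0],[0.08,0.12,-0.04,0,0,0],[0.08,0.12,-0.04,0,0,0]]]}}

```text
clock: 22.35
ee_pos: [0.5253, 0.1083, 0.3245]
tool_rot: [[-0.908, 0.419, -0.0], [0.419, 0.908, -0.001], [-0.0, -0.0, -1.0]]
wrist_force: [0.4, 0.3, -0.2]
width: 0.45
grasp_force: 0.0
```

```bash
python3 - <<'E'
from h import *
s=manip.get_state();print(s["clock"],s["ee_pos"],s["wrist_force"])
a,ca=shot("scene","s7.png");b,cb=shot("side","d7.png");w,cw=shot("wrist","w7.png")
A=cv2.resize(a[215:305,265:405],None,fx=2.8,fy=2.8);B=cv2.resize(b[190:310,255:375],None,fx=3.3,fy=3.3,interpolation=cv2.INTER_CUBIC);W=cv2.resize(w,(267,200))
o=np.zeros((460,788,3),np.uint8);o[:252,:392]=A;o[:396,392:]=B;o[255:455,:267]=W;cv2.imwrite("pics/c7.png",o[:,:,::-1])
K=[.5488,-.0333,.125];print(proj(0,K,ca).round(1),proj(0,K,cb).round(1),proj(0,[.5488,-.0333,.146],cw).round(0))
E
```

```text
22.35 [0.52526892 0.10829135 0.32453883] [ 0.44294054  0.29862339 -0.15108838]
[[345.3 235. ]] [[310.  236.4]] [[176. 312.]]
```

View pics/c7.png

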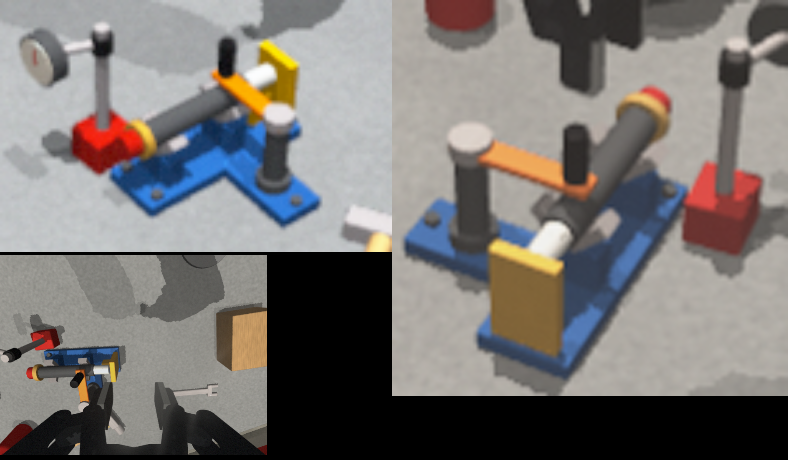

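The keeper lies square across the seated shaft, knob at scene pixel (346,235) against (345,235) predicted for closed. I'll check the gap at the stop once before handing in.

```bash
python3 - <<'E'
from h import *
cw=ld("w5.npy");im=cv2.imread("pics/w5.png")[:,:,::-1]
C=np.array([.53506,-.06781]);a=np.radians(68.3);e=np.array([np.cos(a),np.sin(a)])
hs=cv2.cvtColor(im,cv2.COLOR_RGB2HSV)
for x in np.arange(.07,.112,.002):
    p=C+e*x;u=proj(0,[*p,.086],cw)[0];print(round(x,3),u.round(0),im[int(round(u[1])),int(round(u[0]))],hs[int(round(u[1])),int(round(u[0]))][1])
S=C+e*.1021;print("stop top",proj(0,[*S,.095],cw))
E
```

```text
0.07 [225. 274.] [215 211 198] 20
0.072 [225. 272.] [218 213 202] 19
0.074 [224. 270.] [215 211 200] 18
0.076 [224. 268.] [217 213 201] 19
0.078 [223. 265.] [212 208 196] 19
0.08 [223. 263.] [217 213 200] 20
0.082 [222. 261.] [212 207 196] 19
0.084 [222. 259.] [214 209 199] 18
0.086 [221. 257.] [211 208 196] 18
0.088 [221. 255.] [216 212 201] 18
0.09 [220. 252.] [210 207 195] 18
0.092 [219. 250.] [206 203 193] 16
0.094 [219. 248.] [210 205 194] 19
0.096 [218. 246.] [207 204 192] 18
0.098 [218. 244.] [158 157 147] 18
0.1 [217. 241.] [132 107  68] 124
0.102 [217. 239.] [216 159  51] 195
0.104 [216. 237.] [218 161  53] 193
0.106 [216. 235.] [218 162  54] 192
0.108 [215. 232.] [218 163  53] 193
0.11 [215. 230.] [216 160  52] 194
stop top [[214.16529378 242.39385398]]
```

The tip lies at most about 4 mm from the stop, so I'm handing in.

```bash
python3 -c "
from station import manip
print(manip.hand_in())"
```

```text
the job is handed in; nothing more can be done
None
```

The shaft is turned end for end and lies in both vees, bright end about 4 mm from the yellow stop and red end pointing away; the keeper is closed on its end stop and released, and I handed the job in at about 22 s with no sign of contact with the gauge or the other bench items.

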